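# Nest three saucepans with their handles fanned

## Robot

A 7-joint arm with a two-finger parallel gripper is mounted at the origin on a cart in front of the work surface, level with it; the furniture and walls round the work are solid. World frame = base frame: x ahead of the robot, y to its left, z up, the work surface at z = 0. Lengths are in m, angles in rad, forces in N, time in s.
With the tool pointing down it reaches from about 0.425 to 0.925 m from the base axis. Payload 6.8 kg.
Tool frame: the origin (TCP) lies at the very end of the fingers, on their centre line; the grasp point (between the pads) lies r.pinch_z behind it (r.pinch_z is the distance from the TCP to the grasp point, in m); z points along the fingers, y is the line along which they close (so a half turn about z gives the same grasp; the last joint's range is limited). The gripper opens to 85 mm and grips with 20 to 120 N. Pads are 22 mm wide; open, the fingers measure 114 mm over their backs; the gripper's body (76 mm by 85 mm) begins 54 mm behind the grasp point. The pads swing forward as they close: fully open they stand 13 mm farther back than shut.
Start: joints at [1.123, 0.477, 0.022, 1.555, -0.011, 1.109, -0.083], TCP at [0.225, -0.636, 0.231] pointing down, gripper open.
Joint ranges: [-2.96, 2.96], [-0.34, 2.1], [-1.41, 1.46], [0.24, 2.44], [-1.37, 4.51], [0.17, 1.92], [-2.96, 2.96]. Speed limits (rad/s): [2.39, 2.39, 3.14, 3.14, 3.14, 3.14, 3.14].

## Interface

Orientations are given as a rotation vector (axis times angle).
In Python, from bench import status, grab_frame, camera_model, r gives the robot as it stands. The module is installed in compiled form; this text tells all that it offers.
- The arm moves only by the shell command python3 -m creep 'ROWS' [FORCE]. ROWS is text: rows parted by semicolons, each of 7 numbers parted by spaces: the turn, a rotation vector about the tool's x, y, z in rad, then the shift along the tool's x, y, z in mm, then the opening, from -1 (shut) to 1 (fully open). In form: rx ry rz tx ty tz fingers; .... A call has 1 to 10 rows; each row is the pose to reach, as a shift and turn from the pose commanded when the call began, along the tool's axes at that moment; what a row does not reach only later rows make up. A row lasts 1/8 s, in which the tool goes at most 62.5 mm and 10.7 degrees, less where a joint would pass 70% of its speed; a pose out of reach is approached as far as the arm can. A call with a gripper value outside its range is refused whole. The fingers move at their own pace and stop on an object; FORCE is the grip in N (left out, the last holds). Time passes only in rows, so rows that repeat a pose let the fingers close. It gives the time, the measured TCP pose, the force, the opening and the grip force at its end, in the units of the state.
- status.get_obs(): the state, without advancing time (a new reading comes with each control period).
- grab_frame(name): name is "scene" or "side" or "wrist"; returns (picture, depth): 420x560x3 uint8, red, green, blue; 420x560 float32, m along the optical axis (not along the pixel's ray), 0 where there is no reading.
- camera_model(name): a dict with "K" (3x3 intrinsics, pixels), "rvec" (rotation vector, rad) and "tvec" (3), from world to camera coordinates, as OpenCV has them. Camera axes: x right, y down, z forward; pixel columns grow to the right and rows downward; lengths in m; the calibration is good to about 2 mm. A picture is of the moment at which its call begins: read the wrist's pose just before it. camera_model takes no time and is no camera call; for the wrist camera it gives the pose at the moment of the call.
- r.hand_in(): hands the job in; it is judged then, once.
The state is a dict: "clock": time; "joints": joint angles; "qvel": joint speeds; "tau": joint torques, N m; "tcp_pos": TCP position; "orientation": TCP orientation; "contact_force": force on the tool from outside, world axes, zero at the start; "moment": the same for the moment, N m; "grip_width": finger opening in m; "gripper_force": force on a finger pad.
Only numpy, scipy, OpenCV 4.12 (cv2) and the standard library are available. Lean on these libraries where they do the work, as an engineer would, in place of code of your own. Each camera call takes 0.05 s, during which the arm holds its last target. There are 200 camera calls.

## Task

Nest the three saucepans for the cupboard: the middle pan was dropped into the large one with its handle on top of the large pan's handle, so swing its handle round until the pan drops and sits flat, then set the small pan gently down into the middle one (do not drop it). All three pans must end flat, each on the floor of the next, with the handles spread like an open fan in order of size (large, middle, small, to either side), neighbouring handle ends about a hand's width (10 cm) apart. Leave the large pan standing where it is, and do not disturb the lemon, the tin, the mug or the slotted spoon.

Things in the scene. Friction and masses are not known exactly. Their poses are not given: they have to be found in the camera images.
- large_pan: Large steel saucepan: straight sides, 170 mm outer diameter, 84 mm high, wall 3 mm, floor 8 mm thick. Origin: centre of its underside, z up its axis; its handle points along its own -x. About 1.5 kg. On the worktop, left or right, handle roughly towards the robot; it stays put while the middle pan is pushed lightly.
- middle_pan: Middle steel saucepan: straight sides, 146 mm outer diameter, 85 mm high, wall 3 mm, floor 8 mm thick. Origin: centre of its underside, z up its axis; its handle points along its own -x. About 0.38 kg. Starts in the large pan (9 mm play all round), cocked 0.05 rad, its grip lying on the large pan's grip. Pushed sideways it turns easily, drops level, and rests on the large pan's floor.
- small_pan: Small steel saucepan: straight sides, 122 mm outer diameter, 86 mm high, wall 3 mm, floor 8 mm thick. Origin: centre of its underside, z up its axis; its handle points along its own -x. About 0.30 kg. Starts on the worktop on the other side, handle roughly towards the robot. 9 mm play all round in the middle pan, whose rim is 93 mm high when nested.
- large_pan_end (a point): Outer end (centre) of the large pan's black grip. Handle level, flush with the rim: neck 16 mm wide, 6 mm thick; then the straight grip, 20 mm wide, 18 mm high, 111 to 196 mm from the pan's axis, centre line 81 mm above the underside; then an 18 mm steel loop. Grip top 90 mm above the worktop.
- middle_pan_end (a point): Outer end (centre) of the middle pan's black grip. Handle level, flush with the rim: neck 16 mm wide, 6 mm thick; then the straight grip, 20 mm wide, 18 mm high, 100 to 185 mm from the pan's axis, centre line 82 mm above the underside; then an 18 mm steel loop. Level in the nest its grip spans 81 to 99 mm above the worktop, so a fingertip at 92 to 94 mm pushes it and clears the large grip.
- small_pan_end (a point): Outer end (centre) of the small pan's black grip. Handle level, flush with the rim: neck 16 mm wide, 6 mm thick; then the straight grip, 20 mm wide, 18 mm high, 92 to 177 mm from the pan's axis, centre line 83 mm above the underside; then an 18 mm steel loop. In the nest its grip spans 90 to 108 mm above the worktop.
- lemon: Yellow lemon, 78 x 55 x 56 mm, lying behind the pans. Leave alone. Origin under its centre.
- tin: Low round food tin, 75 mm diameter, 58 mm high, standing behind the pans. Leave alone. Origin: centre of its underside.
- mug: White mug with dark spots, 82 x 114 x 91 mm, standing behind the pans to the right. Leave alone. Origin: near the centre of its underside.
- slotted_spoon: Slotted spoon with a red handle, 310 x 66 x 22 mm, lying along the front edge of the worktop, nearer to the robot than the pan handles. Leave alone. Origin under its centre.

How it is judged:
At the end, for the whole second after the job is handed in: Pans level within 0.025 rad, each on the floor of the next (8 +-2.5 mm up, axes within 14 mm); neighbouring grip ends 60 to 150 mm apart, large to small over 125 mm (either side); large pan on the worktop within 30 mm of its start; all at rest (angle between each of large_pan, middle_pan, small_pan's own z axis and vertical below 0.025 rad and z of middle_pan in the frame of large_pan between 0.0055 and 0.0105 m and horizontal distance between middle_pan and large_pan below 0.014 m and z of small_pan in the frame of middle_pan between 0.0055 and 0.0105 m and horizontal distance between small_pan and middle_pan below 0.014 m and distance between large_pan_end and middle_pan_end between 0.06 and 0.15 m and distance between middle_pan_end and small_pan_end between 0.06 and 0.15 m and distance between large_pan_end and small_pan_end above 0.125 m and distance of large_pan from where it was at the start of the episode below 0.03 m and height (world z) of large_pan below 0.004 m and linear speed of each of large_pan, middle_pan, small_pan below 0.02 m/s); the robot touches nothing.
It fails at once if the lemon is moved more than 30 mm (distance of lemon from where it was at the start of the episode above 0.03 m).
It fails at once if the tin is moved more than 30 mm (distance of tin from where it was at the start of the episode above 0.03 m).
It fails at once if the mug is moved more than 30 mm (distance of mug from where it was at the start of the episode above 0.03 m).
It fails at once if the slotted spoon is moved more than 30 mm (distance of slotted_spoon from where it was at the start of the episode above 0.03 m).
It fails at once if the small pan is dropped into the middle pan (over 0.45 m/s inside it, a fall of more than about 1 cm) (linear speed of small_pan above 0.45 m/s and horizontal distance between small_pan and middle_pan below 0.03 m and z of small_pan in the frame of middle_pan below 0.09 m).
It also fails if it takes over 53 s, if anything falls off the work surface, if the arm or the gripper's body presses on something with over 40 N, if the wrist force passes 120 N, or if a joint passes its speed limit or range.

## Working session

There is one attempt and no reset: what is moved stays moved. The work goes in short steps, Python scripts to look and compute and a shell command to move; the robot and the scene stay as the last step left them, time stands still between calls to the robot, and variables do not carry over. Pictures are saved under pics/ and viewed, at most 10 in all, crops included, and the job is handed in when it is done.

```bash
mkdir -p pics; python3 - <<'E'
from bench import status, grab_frame, camera_model, r
import cv2,numpy as np
for n in ("scene","side"):
    p,d=grab_frame(n); cv2.imwrite(f"pics/{n}0.png",p[:,:,::-1]); np.savez(f"{n}0.npz",p=p,d=d)
    m=camera_model(n); R=cv2.Rodrigues(np.array(m["rvec"]))[0]; print(n,-R.T@np.array(m["tvec"]).ravel(), R[2], np.array(m["K"])[0,0], (d>0).mean())
print(status.get_obs(), r.pinch_z)
E
```

```text
scene [-0.21473184  0.58518082  0.85651563] [ 0.65524852 -0.44336463 -0.61161849] 530.7782717876405 0.9960331632653061
side [0.52629361 0.72019681 0.56718839] [ 0.08324557 -0.82499867 -0.55896991] 388.10159624529786 0.963452380952381
{'clock': 0.1, 'joints': array([ 1.1228982 ,  0.47771527,  0.02233358,  1.55632966, -0.01150339,
        1.10933917, -0.08308973]), 'qvel': array([-0.00124768, -0.00189158,  0.00100389, -0.00213198,  0.00014747,
        0.00040083,  0.00065941]), 'tau': array([ 4.48833627e-03, -5.97760069e+01,  1.61372870e+00, -2.81952059e+01,
        1.27745888e-02,  4.99066198e-03, -1.32013807e-05]), 'tcp_pos': array([ 0.2247925 , -0.635901  ,  0.23043391]), 'orientation': array([-3.09475642e+00, -5.30973539e-01,  6.16595724e-04]), 'contact_force': array([-0.39934006, -0.657746  ,  0.30209308]), 'moment': array([0.0132407 , 0.02952499, 0.02353034]), 'gripper_force': 0.0, 'grip_width': 0.08517317520228904} 0.0187
```

View pics/scene0.png

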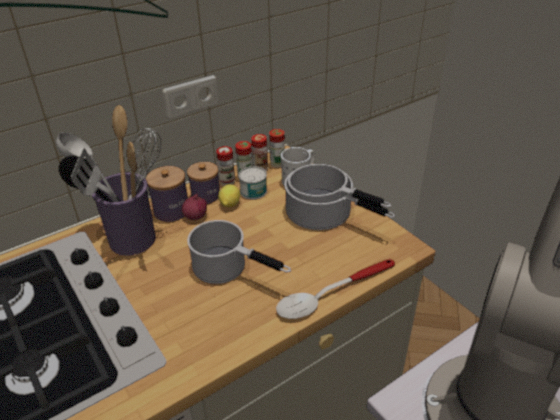

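View pics/side0.png

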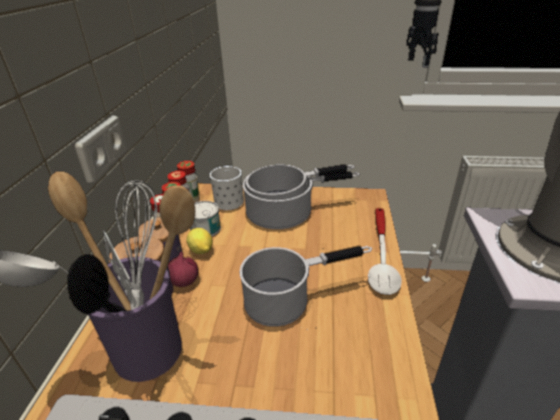

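The scene view shows the small pan at about (218,252) with its grip at (265,260). The nest is at (318,197) with both grips at about (372,202). In the side view, the small pan is at (275,285) with its grip at (343,255), and the nest is at (278,195) with its grips at (335,173). Next I'll back-project the depth from both views.

```bash
cat > h.py <<'E'
import cv2,numpy as np
from bench import camera_model
from scipy.optimize import least_squares
def cloud(n,d,m=None):
    m=m or camera_model(n); K=np.array(m["K"]); R=cv2.Rodrigues(np.array(m["rvec"]))[0]; t=np.array(m["tvec"]).ravel()
    v,u=np.mgrid[:d.shape[0],:d.shape[1]]
    c=np.stack([(u-K[0,2])/K[0,0]*d,(v-K[1,2])/K[1,1]*d,d],-1)
    P=(c-t)@R; P[d<=0]=np.nan; return P
def circ(xy):
    f=lambda p:np.hypot(xy[:,0]-p[0],xy[:,1]-p[1])-p[2]
    return least_squares(f,[*xy.mean(0),.07],loss='soft_l1',f_scale=.002).x
E
python3 - <<'E'
from h import *
for n,ss,sn in (("scene",(185,215,255,285),(280,160,352,230)),("side",(235,240,312,325),(240,160,315,230))):
    z=np.load(n+"0.npz"); P=cloud(n,z["d"]); hsv=cv2.cvtColor(z["p"],cv2.COLOR_RGB2HSV)
    for lab,(a,b,c,e) in (("small",ss),("nest",sn)):
        Q=P[b:e,a:c].reshape(-1,3); Q=Q[np.isfinite(Q[:,2])]
        for lo,hi in ((.015,.07),(.081,.089),(.09,.104)):
            q=Q[(Q[:,2]>lo)&(Q[:,2]<hi)]
            q=q[np.hypot(*(q[:,:2]-np.median(q[:,:2],0)).T)<.12] if len(q) else q
            if len(q)>20: print(n,lab,lo,len(q),circ(q[:,:2]).round(4), np.percentile(q[:,2],98).round(4))
    V=hsv[...,2]
    for lab,(a,b,c,e) in (("small",(235,235,300,285) if n=="scene" else (310,235,380,275)),("nest",(345,180,400,222) if n=="scene" else (305,160,365,190))):
        m=np.zeros(V.shape,bool); m[b:e,a:c]=V[b:e,a:c]<50
        m&=(P[...,2]>.06)&(P[...,2]<.15)
        q=P[m]
        ctr=q.mean(0); w=np.linalg.svd(q-ctr,full_matrices=False)[2][0]; s=(q-ctr)@w
        print(n,lab,"grip",len(q),ctr.round(4),w.round(3),np.percentile(s,[2,98]).round(3),"z",np.percentile(q[:,2],[2,50,98]).round(4))
E
```

```text
scene small 0.015 1762 [0.6061 0.203  0.0594] 0.0693
scene small 0.081 451 [0.6045 0.2021 0.0605] 0.0887
scene small 0.09 46 [0.5261 0.1758 0.0173] 0.0961
scene nest 0.015 2052 [ 0.6307 -0.1066  0.0776] 0.0692
scene nest 0.081 539 [ 0.6343 -0.1087  0.0765] 0.0888
scene nest 0.09 448 [ 0.638  -0.1103  0.0718] 0.1026
scene small grip 263 [0.4757 0.1542 0.0899] [-0.917 -0.399  0.006] [-0.037  0.035] z [0.0812 0.0906 0.0949]
scene nest grip 434 [ 0.4901 -0.1503  0.0975] [-0.948 -0.296 -0.118] [-0.043  0.042] z [0.0793 0.0983 0.1126]
side small 0.015 2548 [0.6063 0.2037 0.0593] 0.0691
side small 0.081 587 [0.6057 0.2032 0.0598] 0.0876
side nest 0.015 1955 [ 0.6348 -0.104   0.0772] 0.0692
side nest 0.081 535 [ 0.6371 -0.1079  0.0739] 0.0887
side nest 0.09 459 [ 0.6382 -0.11    0.0718] 0.1023
side small grip 296 [0.4785 0.1566 0.089 ] [ 0.923  0.385 -0.002] [-0.034  0.033] z [0.0815 0.0902 0.0935]
side nest grip 363 [ 0.4922 -0.1484  0.0959] [0.949 0.282 0.14 ] [-0.041  0.04 ] z [0.0796 0.0953 0.1109]
```

```bash
cat >> h.py <<'E'
from scipy.spatial.transform import Rotation as Ro
def go(pos,yaw):
    """shift (mm) and turn for tool down, tool x at world angle yaw"""
    from bench import status
    o=status.get_obs(); T=Ro.from_rotvec(o["orientation"])
    c,s=np.cos(yaw),np.sin(yaw); W=Ro.from_matrix(np.array([[c,s,0],[s,-c,0],[0,0,-1.]]).T.T)
    return (T.inv()*W).as_rotvec().round(3), (T.inv().apply(np.array(pos)-o["tcp_pos"])*1000).round(1)
E
python3 - <<'E'
from h import *
A=[];G=[]
for n,b1,b2 in (("scene",(280,160,352,230),(335,175,400,222)),("side",(240,160,315,230),(300,155,365,190))):
    z=np.load(n+"0.npz"); P=cloud(n,z["d"]); V=z["p"].max(2)
    a,b,c,e=b1; Q=P[b:e,a:c].reshape(-1,3); A.append(Q[(Q[:,2]>.02)&(Q[:,2]<.07)])
    a,b,c,e=b2; q=P[b:e,a:c].reshape(-1,3); v=V[b:e,a:c].ravel(); G.append(q[(v<50)&(q[:,2]>.06)&(q[:,2]<.15)])
A=np.vstack(A)
f=lambda p:np.hypot(A[:,0]-p[0],A[:,1]-p[1])-.085
L=least_squares(f,[.635,-.107],loss='soft_l1',f_scale=.002).x; print("large",L)
M=np.array([.638,-.110])
for g in G:
    for lab,c,k in (("mid",M,g[:,2]>.1),("large",L,g[:,2]<.091)):
        q=g[k]; d=q[:,:2]-c; ang=np.arctan2(-d[:,1],-d[:,0]); rr=np.hypot(*d.T); print(lab,k.sum(),np.percentile(ang,[5,50,95]).round(3),np.percentile(rr,[2,98]).round(3), q.mean(0).round(3))
E
python3 -c "
from h import *
print(np.array([[1,2]]));print(go((.40,-.32,.25),.0), go((.40,-.32,.25),.333))"
```

```text
large [ 0.63525302 -0.11031749]
mid 204 [0.23  0.267 0.325] [0.111 0.181] [ 0.496 -0.15   0.107]
large 166 [0.231 0.257 0.301] [0.121 0.194] [ 0.482 -0.151  0.086]
mid 148 [0.231 0.26  0.305] [0.111 0.178] [ 0.498 -0.148  0.107]
large 155 [0.222 0.251 0.294] [0.122 0.191] [ 0.485 -0.149  0.086]
[[1 2]]
(array([-0.002,  0.   ,  0.34 ]), array([ 270.5, -239.5,  -19.2])) (array([-0.002,  0.   ,  0.007]), array([ 270.5, -239.5,  -19.2]))
```

```bash
python3 -c "
from h import *
print(go((.489,-.196,.15),.26))"
```

```text
(array([-0.002,  0.   ,  0.08 ]), array([ 395.7, -326.5,   80.9]))
```

```bash
python3 -m creep '0 0 0.02 40 -33 8 -1;0 0 0.04 90 -74 20 -1;0 0 0.06 140 -115 30 -1;0 0 0.08 190 -157 40 -1;0 0 0.08 238 -197 50 -1;0 0 0.08 286 -236 60 -1;0 0 0.08 330 -272 70 -1;0 0 0.08 370 -305 80 -1;0 0 0.08 396 -326 81 -1;0 0 0.08 396 -326 81 -1' 60; python3 - <<'E'
from h import *
from bench import grab_frame,status
print(go((.489,-.196,.093),.26))
p,d=grab_frame("wrist"); cv2.imwrite("pics/w1.png",p[:,:,::-1])
E
```

```text
clock: 1.35
tcp_pos: [0.491, -0.1937, 0.1499]
orientation: [-3.113, -0.416, -0.0]
contact_force: [-1.0, 0.3, -0.6]
grip_width: -0.0
gripper_force: 0.0
(array([-0.001, -0.   ,  0.006]), array([-2.6,  1.8, 56.9]))
```

View pics/w1.png

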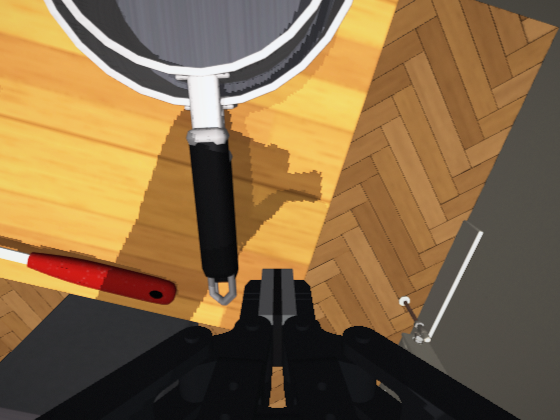

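The wrist view shows the shut fingertips at (277,280), to the right of and clear of the stacked grips, which run from (208,140) to (220,275). I'll go down and then push.

```bash
python3 -m creep '0 0 0.006 -3 2 30 -1;0 0 0.006 -3 2 57 -1;0 0 0.006 -3 2 57 -1'; python3 - <<'E'
from h import *
C=np.array([.636,-.110])
for th in (.26,.15,.05,-.05,-.12,-.19,-.26):
    p=C-.165*np.array([np.cos(th),np.sin(th)])-.024*np.array([-np.sin(th),np.cos(th)])
    print(th,*go((*p,.093),th))
E
```

```text
clock: 1.78
tcp_pos: [0.4849, -0.2009, 0.0917]
orientation: [-3.116, -0.394, 0.007]
contact_force: [-0.5, 0.3, 0.3]
grip_width: -0.0001
gripper_force: 0.0
0.26 [-0.002  0.004 -0.009] [  4.2 -25.   -1.3]
0.15 [-0.002  0.004  0.101] [  2.4 -43.3  -1.2]
0.05 [-0.001  0.004  0.201] [  2.5 -59.9  -1.2]
-0.05 [-0.001  0.004  0.301] [  4.3 -76.5  -1.2]
-0.12 [-0.001  0.004  0.371] [  6.5 -88.   -1.2]
-0.19 [-0.001  0.005  0.441] [  9.6 -99.2  -1.2]
-0.26 [-0.001  0.005  0.511] [  13.4 -110.3   -1.2]
```

```bash
python3 -m creep '0 0 0 3 -10 -1.5 -1;0 0 0 4 -18 -1.5 -1;0 0 0.02 4 -25 -1.5 -1;0 0 0.05 3 -31 -1.5 -1;0 0 0.07 3 -37 -1.5 -1;0 0 0.1 2.4 -43 -1.5 -1;0 0 0.13 2.4 -49 -1.5 -1;0 0 0.17 2.4 -55 -1.5 -1;0 0 0.2 2.5 -60 -1.5 -1;0 0 0.2 2.5 -60 -1.5 -1'; python3 - <<'E'
from h import *
from bench import grab_frame
C=np.array([.636,-.110])
for th in (.05,-.05,-.12,-.19,-.26,-.33):
    p=C-.165*np.array([np.cos(th),np.sin(th)])-.024*np.array([-np.sin(th),np.cos(th)])
    print(th,*go((*p,.093),th))
p,d=grab_frame("wrist"); cv2.imwrite("pics/w2.png",p[:,:,::-1])
E
```

```text
clock: 3.02
tcp_pos: [0.4745, -0.1405, 0.0947]
orientation: [-3.14, -0.085, 0.001]
contact_force: [0.3, -0.5, 0.9]
grip_width: 0.0
gripper_force: 0.0
0.05 [-0.     0.     0.004] [-2.1  1.6  1.7]
-0.05 [-0.     0.     0.104] [ -3.6 -15.    1.7]
-0.12 [-0.     0.     0.174] [ -3.7 -26.6   1.7]
-0.19 [-0.     0.     0.244] [ -2.9 -38.3   1.7]
-0.26 [-0.     0.     0.314] [ -1.4 -49.8   1.7]
-0.33 [-0.     0.     0.384] [  1.  -61.3   1.7]
```

View pics/w2.png

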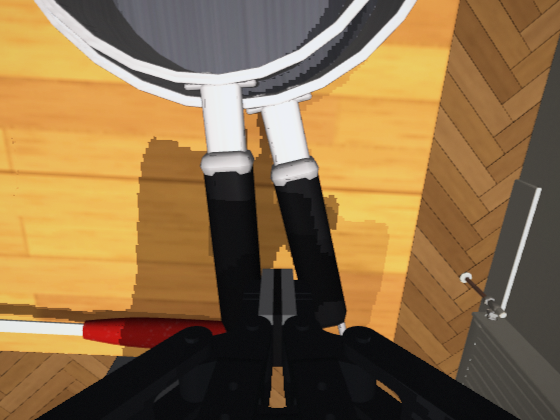

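The middle grip (230,240) is now left of the large grip (310,250), with the fingers between them. I'll carry on pushing.

```bash
python3 -m creep '0 0 0.04 -3 -6 1 -1;0 0 0.08 -3.5 -12 1 -1;0 0 0.12 -3.7 -18 1 -1;0 0 0.16 -3.7 -24 1 -1;0 0 0.2 -3.5 -30 1 -1;0 0 0.24 -3 -37 1 -1;0 0 0.28 -2.5 -43 1 -1;0 0 0.32 -1.4 -50 1 -1;0 0 0.36 0 -57 1 -1;0 0 0.36 0 -57 1 -1' && python3 -m creep '0 0 0 0 8 0 -1;0 0 0 0 8 -40 -1;0 0 0 0 8 -100 -1;0 0 0 0 8 -140 -1'; python3 - <<'E'
from h import *
from bench import grab_frame
C=np.array([.636,-.110])
for n,b in (("scene",(330,170,400,235)),("side",(300,155,375,200))):
    p,d=grab_frame(n); cv2.imwrite(f"pics/{n}1.png",p[:,:,::-1]); P=cloud(n,d)
    a,bb,c,e=b; q=P[bb:e,a:c].reshape(-1,3); v=p[bb:e,a:c].max(2).ravel(); q=q[(v<50)&(q[:,2]>.065)&(q[:,2]<.12)]
    dd=q[:,:2]-C; ang=np.arctan2(-dd[:,1],-dd[:,0]); rr=np.hypot(*dd.T); k=(rr>.1)&(rr<.2)
    for lo,hi in ((-.6,0),(.12,.4)):
        kk=k&(ang>lo)&(ang<hi)
        if kk.sum()>10: print(n,lo,kk.sum(),np.median(ang[kk]).round(3),np.percentile(rr[kk],[2,98]).round(3),np.percentile(q[kk,2],[5,50,97]).round(4))
E
```

```text
clock: 4.32
tcp_pos: [0.4717, -0.0838, 0.0938]
orientation: [-3.105, 0.477, -0.0]
contact_force: [-0.4, -0.2, -0.7]
grip_width: -0.0001
gripper_force: 0.0
clock: 4.82
tcp_pos: [0.4695, -0.093, 0.2364]
orientation: [3.105, -0.48, 0.004]
contact_force: [-0.0, -0.1, -0.7]
grip_width: -0.0001
gripper_force: 0.0
scene -0.6 213 -0.301 [0.117 0.188] [0.0906 0.0987 0.1023]
scene 0.12 212 0.263 [0.123 0.194] [0.0803 0.0883 0.0922]
side -0.6 199 -0.32 [0.115 0.185] [0.0889 0.096  0.1002]
side 0.12 161 0.253 [0.123 0.191] [0.0794 0.0869 0.0917]
```

View pics/side1.png

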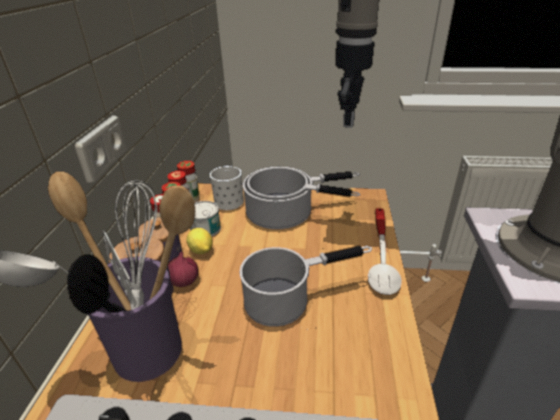

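The side view shows the middle pan level in the nest, with the handles fanned: middle grip at (335,190), large grip at (340,176). The grip top is at about 99 mm, as expected. Now for the small pan.

```bash
python3 -c "
from h import *
print(go((.509,.166,.16),.37))"
```

```text
(array([ 0.001, -0.009, -0.677]), array([ -43.6, -258.1,   78.5]))
```

```bash
python3 -m creep '0 0 -0.1 -8 -45 0 0.2;0 0 -0.2 -16 -95 0 0.2;0 0 -0.32 -24 -145 20 0.2;0 0 -0.45 -32 -190 40 0.2;0 0 -0.58 -40 -230 60 0.2;0 0 -0.675 -44 -258 78 0.2;0 0 -0.675 -44 -258 78 0.2;0 0 -0.675 -44 -258 78 0.2'; cat > look.py <<'E'
from h import *
import sys
from bench import grab_frame,status
o=status.get_obs(); m=camera_model("wrist"); p,d=grab_frame("wrist"); cv2.imwrite(f"pics/{sys.argv[1]}.png",p[:,:,::-1])
P=cloud("wrist",d,m); np.savez(sys.argv[1]+".npz",p=p,P=P); print(o["tcp_pos"],o["orientation"])
E
python3 look.py w3; python3 - <<'E'
from h import *
z=np.load("w3.npz"); P=z["P"].reshape(-1,3); v=z["p"].max(2).ravel()
r=np.hypot(P[:,0]-.606,P[:,1]-.2035)
k=(P[:,2]>.06)&(P[:,2]<.1)&(r>.09)&(r<.18)&(v<60); g=P[k]
k=(P[:,2]>.08)&(P[:,2]<.09)&(r<.066); q=P[k]; print("rim",k.sum(),circ(q[:,:2]).round(4),np.percentile(q[:,2],[5,50,95]).round(4))
c=g.mean(0);w=np.linalg.svd((g-c)[:,:2],full_matrices=False)[2][0]; print("grip",len(g),c.round(4),np.arctan2(*(w[::-1]*np.sign(w[0]))).round(3),np.percentile(g[:,2],[5,50,95]).round(4), (np.hypot(*(g[:,:2]-[.606,.2035]).T)).min())
E
```

```text
clock: 5.92
tcp_pos: [0.505, 0.1658, 0.1554]
orientation: [3.088, 0.572, -0.002]
contact_force: [-0.3, 0.4, -0.2]
grip_width: 0.0513
gripper_force: 0.0
[0.50501354 0.1658063  0.15544633] [ 3.08814124e+00  5.72325777e-01 -1.56766880e-03]
rim 4337 [0.6071 0.2016 0.059 ] [0.0813 0.086  0.0873]
grip 3046 [0.4844 0.1514 0.0913] 0.387 [0.0881 0.0916 0.093 ] 0.09054424700610554
```

View pics/w3.png

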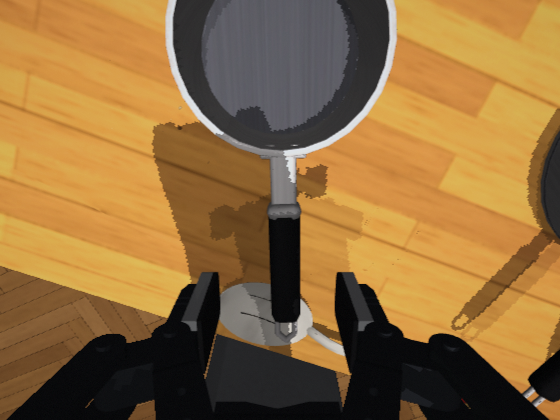

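The small grip runs straight up the image from (285,215) to (287,320), between the open fingers. It needs only a small lateral fix.

```bash
python3 -c "
from h import *
print(go((.509,.162,.064),.387))"
```

```text
(array([ 0.001,  0.   , -0.021]), array([ 2.2,  4.6, 91.9]))
```

```bash
python3 -m creep '0 0 -0.02 2 5 20 0.2;0 0 -0.02 2 5 55 0.2;0 0 -0.02 2 5 82 0.2;0 0 -0.02 2 5 90 0.2;0 0 -0.02 2 5 90 0.2;0 0 -0.02 2 5 90 -1;0 0 -0.02 2 5 90 -1;0 0 -0.02 2 5 90 -1;0 0 -0.02 2 5 90 -1;0 0 -0.02 2 5 90 -1' 110; python3 -c "
from h import *
print(go((.509,.162,.064),.387))"
```

```text
clock: 7.22
tcp_pos: [0.5095, 0.1636, 0.0672]
orientation: [3.082, 0.606, 0.003]
contact_force: [-1.4, -0.8, 6.5]
grip_width: 0.0183
gripper_force: 107.3
(array([ 0.   , -0.002,  0.001]), array([-1.1,  1.3,  3.2]))
```

```bash
python3 -m creep '0 0 0 0 0 -8 -1;0 0 0 0 0 -25 -1;0 0 0 0 0 -50 -1;0 0 0 0 0 -80 -1;0 0 0 0 0 -110 -1;0 0 0 0 0 -135 -1;0 0 0 0 0 -135 -1;0 0 0 0 0 -135 -1'; cat > pan.py <<'E'
import sys; from h import *
z=np.load(sys.argv[1]+".npz"); P=z["P"].reshape(-1,3); c0=np.array([float(sys.argv[2]),float(sys.argv[3])]); zl,zh=float(sys.argv[4]),float(sys.argv[5]); R=float(sys.argv[6])
r=np.hypot(*(P[:,:2]-c0).T); q=P[(P[:,2]>zl)&(P[:,2]<zh)&(np.abs(r-R+.0015)<.008)]
for _ in range(3):
    A=np.c_[q[:,:2]-c0,np.ones(len(q))]; s=np.linalg.lstsq(A,q[:,2],rcond=None)[0]; e=q[:,2]-A@s; q=q[np.abs(e)<max(.002,1.5*e.std())]
print(len(q),"rim z/slopes",s.round(4),"circle",circ(q[:,:2]).round(4))
E
python3 look.py w4; python3 pan.py w4 .607 .202 .19 .25 .061;  python3 -c "
import numpy as np
z=np.load('w4.npz');P=z['P'];
for v in (40,80,110,130,150,180,210): print(v,P[v,285].round(3),P[v,190].round(3),P[v,380].round(3))"
```

```text
clock: 8.22
tcp_pos: [0.5079, 0.1632, 0.2001]
orientation: [3.082, 0.607, -0.002]
contact_force: [-0.5, -0.7, -3.9]
grip_width: 0.018
gripper_force: 107.6
[0.50789778 0.1631595  0.20012532] [ 3.08207343e+00  6.06791327e-01 -2.15020054e-03]
14595 rim z/slopes [-0.0608 -0.0254  0.2118] circle [0.6053 0.2015 0.0583]
40 [0.61  0.2   0.141] [0.592 0.244 0.141] [0.629 0.155 0.14 ]
80 [0.593 0.192 0.142] [0.574 0.238 0.142] [0.612 0.146 0.142]
110 [0.579 0.186 0.141] [0.559 0.234 0.142] [0.597 0.145 0.161]
130 [0.569 0.182 0.142] [0.554 0.227 0.164] [0.589 0.147 0.183]
150 [0.559 0.178 0.142] [0.551 0.219 0.191] [0.582 0.149 0.204]
180 [0.554 0.177 0.189] [0.547 0.212 0.218] [ 0.547  0.069 -0.   ]
210 [0.55  0.176 0.219] [ 0.447  0.231 -0.   ] [0.519 0.055 0.001]
```

View pics/w4.png

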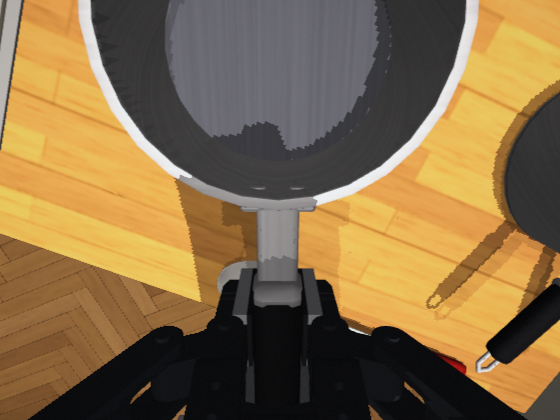

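The small pan hangs level: its floor reads 141–142 mm across the pan. The grip sits between the pads at about (277,300). Next I'll measure the middle pan's rim again.

```bash
python3 - <<'E'
from h import *
from bench import grab_frame
for n in ("scene","side"):
    p,d=grab_frame(n); P=cloud(n,d).reshape(-1,3); cv2.imwrite(f"pics/{n}2.png",p[:,:,::-1])
    r=np.hypot(P[:,0]-.636,P[:,1]+.11)
    for lo,hi,R in ((.087,.099,.0715),(.076,.089,.0835)):
        q=P[(P[:,2]>lo)&(P[:,2]<hi)&(np.abs(r-R)<.010)]; print(n,len(q),circ(q[:,:2]).round(4),np.percentile(q[:,2],[10,90]).round(4))
    q=P[(P[:,2]>.02)&(P[:,2]<.07)&(np.abs(r-.085)<.012)]
    f=lambda p:np.hypot(q[:,0]-p[0],q[:,1]-p[1])-.085
    print("large",least_squares(f,[.635,-.107],loss='soft_l1',f_scale=.002).x.round(4))
    q=P[(P[:,2]>.02)&(P[:,2]<.085)&(r<.076)]
    f=lambda p:np.hypot(q[:,0]-p[0],q[:,1]-p[1])-.070
    print("mid inner",len(q),least_squares(f,[.635,-.107],loss='soft_l1',f_scale=.002).x.round(4))
E
```

```text
scene 399 [ 0.6338 -0.1029  0.0718] [0.0878 0.0952]
scene 481 [ 0.6359 -0.112   0.0832] [0.0776 0.0872]
large [ 0.637  -0.1124]
mid inner 1087 [ 0.6348 -0.1039]
side 277 [ 0.6337 -0.1025  0.0718] [0.088  0.0942]
side 220 [ 0.6351 -0.1131  0.0831] [0.0798 0.086 ]
large [ 0.6347 -0.1135]
mid inner 924 [ 0.634 -0.104]
```

```bash
python3 -c "
from h import *
print(go((.568,-.022,.22),-.876))"
```

```text
(array([1.000e-03, 2.000e-03, 1.265e+00]), array([-14.6, 194.2, -20.4]))
```

```bash
python3 -m creep '0 0 0.08 -2 12 -8 -1;0 0 0.22 -4 36 -14 -1;0 0 0.36 -6 60 -18 -1;0 0 0.50 -8 84 -20 -1;0 0 0.64 -9 108 -20 -1;0 0 0.78 -10 132 -20 -1;0 0 0.92 -11 154 -20 -1;0 0 1.06 -12 174 -20 -1;0 0 1.18 -14 188 -20 -1;0 0 1.265 -15 194 -20 -1' && python3 -m creep '0 0 0 0 0 0 -1;0 0 0 0 0 0 -1;0 0 0 0 0 0 -1;0 0 0 0 0 0 -1'; python3 look.py w5; python3 - <<'E'
from h import *
from bench import grab_frame
print(go((.568,-.022,.22),-.876))
P=np.load("w5.npz")["P"].reshape(-1,3)
def rep(P,n):
    r=np.hypot(P[:,0]-.634,P[:,1]+.1035)
    q=P[(P[:,2]>.175)&(P[:,2]<.225)&(r<.075)]; 
    f=lambda p:np.hypot(q[:,0]-p[0],q[:,1]-p[1])-.0585
    print(n,"inner",len(q),least_squares(f,[.634,-.1],loss='soft_l1',f_scale=.002).x.round(4))
    q=P[(P[:,2]>.15)&(P[:,2]<.170)&(r<.054)]
    if len(q)>50:
        A=np.c_[q[:,:2]-[.634,-.1035],np.ones(len(q))]; s=np.linalg.lstsq(A,q[:,2],rcond=None)[0]; print("floor",len(q),s.round(4))
    q=P[(P[:,2]>.225)&(P[:,2]<.25)&(r<.075)]; print("rim",len(q),circ(q[:,:2]).round(4))
rep(P,"wrist")
for n in ("scene","side"):
    p,d=grab_frame(n); cv2.imwrite(f"pics/{n}3.png",p[:,:,::-1]); rep(cloud(n,d).reshape(-1,3),n)
E
```

```text
clock: 9.62
tcp_pos: [0.568, -0.0227, 0.2197]
orientation: [2.841, -1.339, -0.002]
contact_force: [-0.4, -0.4, -3.2]
grip_width: 0.0179
gripper_force: 107.7
clock: 10.12
tcp_pos: [0.5683, -0.0213, 0.2208]
orientation: [-2.845, 1.331, 0.0]
contact_force: [-0.7, -0.4, -3.5]
grip_width: 0.0178
gripper_force: 107.8
[ 0.56829837 -0.02134991  0.22077182] [-2.84548207e+00  1.33129750e+00  7.95823127e-05]
(array([-0.,  0.,  0.]), array([0.2, 0.6, 0.8]))
wrist inner 16977 [ 0.6367 -0.1027]
floor 27046 [-0.0056  0.0063  0.1619]
rim 16308 [ 0.6354 -0.1011  0.0581]
scene inner 796 [ 0.6344 -0.1005]
rim 212 [ 0.6347 -0.1002  0.0594]
side inner 1300 [ 0.6354 -0.0999]
rim 480 [ 0.6343 -0.1006  0.0599]
```

View pics/side3.png

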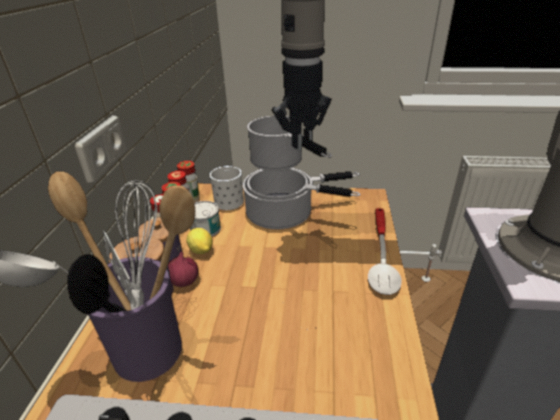

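In the side view the small pan (275,143) hangs centred over the middle pan (278,195). The only correction is about 3 mm. I'll lower it slowly.

```bash
python3 -m creep '0 0 0 2 2 5 -1;0 0 0 2 2.3 22 -1;0 0 0 2 2.3 42 -1;0 0 0 2 2.3 57 -1;0 0 0 2 2.3 65 -1;0 0 0 2 2.3 75 -1;0 0 0 2 2.3 90 -1;0 0 0 2 2.3 105 -1;0 0 0 2 2.3 115 -1;0 0 0 2 2.3 122 -1'; python3 -m creep '0 0 0 0 0 2 -1;0 0 0 0 0 4 -1;0 0 0 0 0 6 -1;0 0 0 0 0 8 -1;0 0 0 0 0 10 -1;0 0 0 0 0 10 -1;0 0 0 0 0 10 -1'
```

```text
clock: 11.52
tcp_pos: [0.5677, -0.0247, 0.098]
orientation: [2.845, -1.333, -0.001]
contact_force: [-1.0, -0.3, -2.9]
grip_width: 0.0178
gripper_force: 107.7
clock: 12.4
tcp_pos: [0.5679, -0.0247, 0.0889]
orientation: [-2.845, 1.333, -0.0]
contact_force: [0.4, 0.6, -3.6]
grip_width: 0.0179
gripper_force: 107.7
```

```bash
python3 -m creep '0 0 0 0 0 1 -1;0 0 0 0 0 2 -1;0 0 0 0 0 3 -1;0 0 0 0 0 4 -1;0 0 0 0 0 4 -1'; python3 -m creep '0 0 0 0 0 1 -1;0 0 0 0 0 2 -1;0 0 0 0 0 2 -1'
```

```text
clock: 13.02
tcp_pos: [0.5678, -0.0248, 0.0847]
orientation: [2.845, -1.333, -0.0]
contact_force: [0.8, 0.5, -3.8]
grip_width: 0.0178
gripper_force: 107.7
clock: 13.4
tcp_pos: [0.568, -0.0245, 0.0833]
orientation: [-2.845, 1.332, -0.0]
contact_force: [-1.8, 0.7, 3.7]
grip_width: 0.018
gripper_force: 108.7
```

There is contact at z=0.0833, as predicted. I'll release with a partial opening, retreat upward and check.

```bash
python3 -m creep '0 0 0 0 0 0 -0.4;0 0 0 0 0 0 -0.1;0 0 0 0 0 0 -0.1;0 0 0 0 0 0 -0.1;0 0 0 0 0 -10 -0.1;0 0 0 0 0 -40 -0.1;0 0 0 0 0 -90 -0.1;0 0 0 0 0 -140 -0.1;0 0 0 -30 0 -170 -0.1;0 0 0 -30 0 -170 -0.1'; python3 look.py w6; python3 - <<'E'
from h import *
from bench import grab_frame
out={}
z=np.load("w6.npz"); src=[("wrist",z["p"],z["P"])]
for n in ("scene","side"):
    p,d=grab_frame(n); cv2.imwrite(f"pics/{n}4.png",p[:,:,::-1]); src.append((n,p,cloud(n,d)))
for n,p,P in src:
    Q=P.reshape(-1,3); v=p.max(2).ravel(); r=np.hypot(Q[:,0]-.634,Q[:,1]+.1035); ang=np.arctan2(-(Q[:,1]+.1035),-(Q[:,0]-.634))
    q=Q[(Q[:,2]>.03)&(Q[:,2]<.095)&(r<.066)]
    f=lambda p:np.hypot(q[:,0]-p[0],q[:,1]-p[1])-.0585
    print(n,"small inner",len(q),least_squares(f,[.634,-.1],loss='soft_l1',f_scale=.002).x.round(4))
    q=Q[(Q[:,2]>.097)&(Q[:,2]<.106)&(np.abs(r-.060)<.008)]
    if len(q)>50:
        A=np.c_[q[:,:2]-[.634,-.1035],np.ones(len(q))]; s=np.linalg.lstsq(A,q[:,2],rcond=None)[0]; print(" rim",len(q),s.round(4))
    q=Q[(Q[:,2]>.01)&(Q[:,2]<.04)&(r<.05)]
    if len(q)>50:
        A=np.c_[q[:,:2]-[.634,-.1035],np.ones(len(q))]; s=np.linalg.lstsq(A,q[:,2],rcond=None)[0]; print(" floor",len(q),s.round(4))
    for lo,hi in ((.1,.45),(-.5,-.1),(-1.1,-.65)):
        k=(v<50)&(Q[:,2]>.07)&(Q[:,2]<.125)&(r>.1)&(r<.21)&(ang>lo)&(ang<hi); g=Q[k]
        if len(g)>20: print(" grip",len(g),np.median(ang[k]).round(3),"top z",np.percentile(g[:,2],[50,95]).round(4),"near/far",[np.median(g[np.abs(r[k]-c)<.01,2]).round(4) for c in (.12,.17)],"rmax",np.percentile(r[k],98).round(3))
E
```

```text
clock: 14.65
tcp_pos: [0.5494, 0.0004, 0.2563]
orientation: [-2.843, 1.327, -0.007]
contact_force: [0.5, 0.3, -0.1]
grip_width: 0.0387
gripper_force: 0.0
[5.49444597e-01 3.55766528e-04 2.56288244e-01] [-2.84337321  1.32713921 -0.00718925]
wrist small inner 2072 [ 0.6364 -0.1063]
 rim 2022 [-0.0029  0.0043  0.1018]
 floor 8141 [ 0.0012 -0.0001  0.0255]
 grip 2308 0.345 top z [0.0896 0.0911] near/far [np.float64(0.0896), np.float64(0.0896)] rmax 0.191
 grip 1932 -0.235 top z [0.0986 0.1001] near/far [np.float64(0.0986), np.float64(0.0986)] rmax 0.178
 grip 1805 -0.883 top z [0.1076 0.1091] near/far [np.float64(0.1076), np.float64(0.1075)] rmax 0.169
scene small inner 929 [ 0.6353 -0.1043]
 rim 317 [-0.0024  0.0061  0.1014]
 grip 211 0.301 top z [0.0887 0.0923] near/far [np.float64(0.0888), np.float64(0.0885)] rmax 0.195
 grip 209 -0.263 top z [0.0985 0.1019] near/far [np.float64(0.0987), np.float64(0.0976)] rmax 0.183
 grip 197 -0.863 top z [0.1076 0.1106] near/far [np.float64(0.1082), np.float64(0.1065)] rmax 0.176
side small inner 888 [ 0.6347 -0.1045]
 rim 299 [-0.0021  0.0033  0.1011]
 grip 162 0.295 top z [0.0868 0.0913] near/far [np.float64(0.0867), np.float64(0.087)] rmax 0.19
 grip 198 -0.286 top z [0.0963 0.1001] near/far [np.float64(0.0962), np.float64(0.0961)] rmax 0.18
 grip 214 -0.927 top z [0.1062 0.1095] near/far [np.float64(0.1062), np.float64(0.106)] rmax 0.173
```

View pics/w6.png

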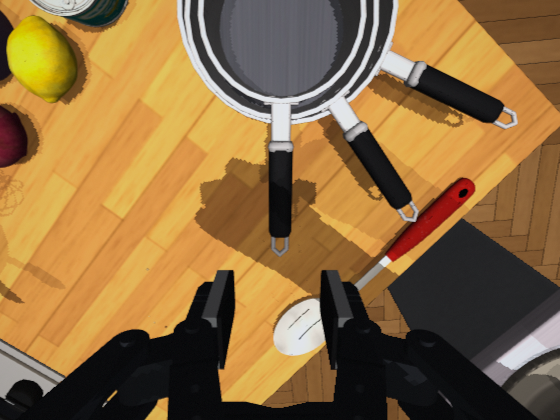

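The wrist view shows all three pans nested and flat, with the handles fanned: small (280,190), middle (378,175), large (460,95). The grip tops read 90, 99 and 108 mm, the floor is level, and the ends are about 105–110 mm apart. Ready to hand in.

```bash
python3 -c "
from bench import r; print(r.hand_in())"
```

```text
the job is handed in; nothing more can be done
None
```

The job is handed in, and my last measurements had it meeting the criteria: all three pans nested and level, handle ends about 105–110 mm apart, large pan within about 3 mm of its start, and the other items left alone; no verdict came back.

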